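# Level the laundry scale and hold the spirit level pressed on it

### The arm

A 6-joint arm with a two-finger parallel gripper is mounted at the origin on the work surface. World frame = base frame: x ahead of the robot, y to its left, z up, the work surface at z = 0. Lengths are in m, angles in rad, forces in N, time in s.
With the tool pointing down it reaches from about 0.325 to 0.775 m from the base axis. Payload 5.5 kg.
Tool frame: the origin (TCP) lies on the centre line of the jaws, within the pads' length; the fingertips stand arm.tcp_to_tips ahead of it and the grasp point (between the pads) lies 3 mm ahead of it (arm.tcp_to_tips is the distance from the TCP to the fingertips, in m); z points along the fingers, y is the line along which they close (so a half turn about z gives the same grasp; the last joint's range is limited). The gripper opens to 88 mm and grips with 3 to 60 N. Pads are 20 mm wide; open, the fingers measure 115 mm over their backs; the gripper's body (75 mm by 178 mm) begins 61 mm behind the grasp point.
Start: joints at [-1.294, 0.091, 1.231, -0, 1.82, -0.057], TCP at [0.197, -0.567, 0.245] pointing down, gripper open.
Joint ranges: [-2.87, 2.87], [-0.86, 2.18], [0.17, 2.46], [-1.51, 4.65], [0.06, 2.69], [-2.65, 2.65]. Speed limits (rad/s): [2.57, 2.57, 3.01, 3.14, 3.14, 3.14].

### API

Orientations are given as [roll, pitch, yaw] about the fixed x, y, z axes, in that order (R = Rz(yaw) Ry(pitch) Rx(roll)).
In Python, from plant import arm, viewer, ticket gives the robot as it stands.
- The arm moves only by the tool apply_moves, never from a script. Its arguments are lists of equal length, an entry for each row: "dp": the shift along the tool's x, y, z in m, a list of three; "roll": the turn about the tool's z in degrees. A call has 1 to 20 rows; each row shifts and turns the commanded pose from where the row before left it, along the tool's axes as they then stand; what a row does not reach is not made up. A row lasts 1/12 s, in which the tool goes at most 41.7 mm and 7.16 degrees, less where a joint would pass 70% of its speed; a pose out of reach is approached as far as the arm can. A call with a gripper value outside its range is refused whole. "hand" is the closure, from -1 (fully open) to 1 (shut), set as the call begins (left out, the last holds). The fingers move at their own pace and stop on an object; "squeeze" is the grip in N (left out, the last holds). Time passes only in rows, so rows that do not move let the fingers close. It gives the time, the measured TCP pose, the force, the opening and the grip force at its end, in the units of the state.
- arm.state(): the state, without advancing time (a new reading comes with each control period).
- viewer.capture(name): name is "scene" or "top"; returns the picture (480x640x3 uint8, blue, green, red); there is no depth.
- viewer.get_calibration(name): a dict with "fov_y" (degrees; the focal length in pixels is half the picture's height over the tangent of half this angle, whatever the lens; pixels are square), "cx", "cy" (the principal point, pixels), "dist_coeffs" ([k1, k2, p1, p2, k3] as OpenCV has them; the pictures are not rectified), "rvec" (rotation vector, rad) and "tvec" (3), from world to camera coordinates, as OpenCV has them. Camera axes: x right, y down, z forward; pixel columns grow to the right and rows downward; lengths in m; the calibration is good to about 2 mm. A picture is of the moment at which its call begins. get_calibration takes no time and is no camera call.
- ticket.close_job(): hands the job in; it is judged then, once.
The state is a dict: "time": time; "qpos": joint angles; "joint_velocities": joint speeds; "tau": joint torques, N m; "ee_pos": TCP position; "tcp_rot": TCP orientation; "wrist_force": force on the tool from outside, world axes, zero at the start; "ft_torque": the same for the moment, N m; "gripper_width": opening from 0.0 (shut) to 1.0 (fully open); "gripper_force": force on a finger pad.
Only numpy, scipy, OpenCV 4.12 (cv2) and the standard library are available. Lean on these libraries where they do the work, as an engineer would, in place of code of your own. Each camera call takes 0.05 s, during which the arm holds its last target. There are 200 camera calls.

### The job

Slide the spirit level lengthwise, without lifting it away, along the scale's platform, into the gap under the display, until its end rests against the back plate, then let go of it and turn the scale's levelling foot by its round knob until the bubble sits centred between the two lines of the vial. Finally press the spirit level down on the platform from above with a moderate steady push, about 10 N, and finish while still pressing, with the bubble centred, the level still home against the back plate and the other things on the counter left alone.

Things in the scene. Friction and masses are not known exactly. Their poses are not given: they have to be found in the camera images.
- scale: Grey bench scale, fixed, place and yaw vary. Origin on the work surface under its 220 x 280 mm body; y runs from the levelling foot (y -225 mm) along the platform (y -139 to +131, 200 wide) to the display end. As the foot turns, body, platform and display tilt about two fixed feet at y +120, z 18 mm (start: foot end 2.5 to 5.5 mm low).
- display (a point): Middle of the underside of the scale's display head (180 x 80 x 50 mm in x, y, z), which overhangs the platform's far end at scale y +77 to +157 mm. It stands on two posts that leave a gap 84 mm wide (x -42 to +42) and 74 mm high over the platform, closed at the rear by an upright back plate.
- platform: Steel weighing platform of the scale, 200 x 270 x 6 mm. Origin at the plate's centre, axes as the scale's; its top is 3 mm above the origin, about 62 mm above the work surface. It is sprung: it sinks straight down 1 mm per 3 N of load, 9 mm at most.
- stop (a point): Point at the middle of the back plate's front face, at the height of the platform's top; axes as the platform's. The level's leading end must come to rest against this face, so the level's centre is then 100 mm before it (along -y) and 22 mm above it.
- knob_grip (a point): On the axis of the levelling foot's round black knob, at grip height, 60 mm above the work surface. Upright cylinder 38 mm across, z 36 to 76 mm; the lug under it reaches z 30. It keeps its height. Clockwise from above raises that end, 12 mm per turn (about 4.4 mm of bubble travel per rad). Starts 1.3 to 2.8 rad short of level (needs clockwise); stays where left; takes about 0.12 N m.
- level_mid (a point): Centre of the loose spirit level: aluminium bar 200 mm long (its y axis), 24 wide, 44 high, 0.3 to 0.5 kg, black ends. It starts on the platform roughly along the scale's y, leading end short of the display, other end towards or past the platform's edge at the foot. The vial is in the top of its middle 64 mm; the rest is solid and may be gripped by its sides or pressed on top.
- vial_mid (a point): Middle of the green vial, 18 mm above the level's centre; axes as the level's. Two black lines cross the vial at y = -10 and +10 mm.
- bubble_mid (a point): Middle of the pale bubble, 15 mm long. It moves along the level's y axis towards the higher end, 0.8 mm per mrad of slope, and settles in about half a second. It reads centred when at the same y along the level as the middle of the vial.
- level: The same spirit level as a whole; origin at the centre of its underside, axes as above.
- detergent: Bystander: detergent bottle, 76 mm in diameter, 170 mm high. Origin at the centre of its underside.
- scoop_cup: Bystander: white measuring cup, 72 mm in diameter, 70 mm high. Origin at the centre of its underside.
- token_tray: Bystander: grey open tray 110 x 80 x 30 mm. Origin at the centre of its underside.
- sheet_box: Bystander: cardboard box 120 x 70 x 100 mm. Origin at the centre of its underside.
Things that resemble listed ones, but are neither listed nor needed, are in the scene too. Of the things that look like the level, the middle-sized one is meant.

How it is judged:
On the way, in this order (a step that is already met when the one before it is completed fails the run):
1. the level is slid home against the back plate and let go (y of level_mid in the frame of stop between -0.107 and -0.095 m and x of level_mid in the frame of stop between -0.032 and 0.032 m and angle between the y axis of level_mid and the y axis of stop, either way round below 0.2 rad and angle between the z axis of level_mid and the z axis of stop, either way round below 0.03 rad and z of level_mid in the frame of stop below 0.026 m and contact force between the fingers and level below 0.2 N), for 0.2 s.
2. the levelling foot is turned until the bubble is centred, the level lying freely (all of step 1 and y of bubble_mid in the frame of vial_mid between -0.0025 and 0.0025 m), for 0.3 s.
At the end, for the whole second after the job is handed in: Through the last second: fingers press the level (over 3 N), 8.5-30 N between level and platform; level flat, at rest, end within 7 mm of the back plate, within 32 mm and 0.2 rad of the middle line; bubble within 2.5 mm of the vial middle; bystanders moved under 30 mm (y of level_mid in the frame of stop between -0.107 and -0.095 m and x of level_mid in the frame of stop between -0.032 and 0.032 m and angle between the y axis of level_mid and the y axis of stop, either way round below 0.2 rad and angle between the z axis of level_mid and the z axis of stop, either way round below 0.03 rad and z of level_mid in the frame of stop below 0.026 m and y of bubble_mid in the frame of vial_mid between -0.0025 and 0.0025 m and contact force between the fingers and level above 3 N and contact force between level and platform between 8.5 and 30 N and linear speed of level below 0.01 m/s and distance of each of detergent, scoop_cup, token_tray, sheet_box from where it was at the start of the episode below 0.03 m); the arm keeps its last pose, push and grip.
It fails at once if a bystander is knocked aside (distance of any of detergent, scoop_cup, token_tray, sheet_box from where it was at the start of the episode above 0.03 m).
It fails at once if the level falls off or is lifted away from the platform (z of level_mid in the frame of platform above 0.06 m or height (world z) of level_mid below 0.05 m).
It fails at once if the level is pressed with excessive force (contact force between level and platform above 60 N).
It also fails if it takes over 67 s, if anything falls off the work surface, if the arm or the gripper's body presses on something with over 40 N, if the wrist force passes 120 N, or if a joint passes its speed limit or range.

## Working session

There is one attempt and no reset: what is moved stays moved. The work goes in short steps, Python scripts to look and compute and a tool call to move; the robot and the scene stay as the last step left them, time stands still between calls to the robot, and variables do not carry over. Pictures are saved under pics/ and viewed, at most 10 in all, crops included, and the job is handed in when it is done.

Besides the shell and the picture viewer there is one more tool, called after ">>>" by a JSON object that holds its "fn" and its "kwargs", one argument or row to a line. apply_moves: Moves the arm, as the interface text tells. Its arguments: {"type":"object","properties":{"dp":{"type":"array","items":{"type":"array","items":{"type":"number"}}},"roll":{"type":"array","items":{"type":"number"}},"hand":{"type":"number"},"squeeze":{"type":"number"}},"required":["dp","roll"]}

```bash
mkdir -p pics; cat > h.py <<'E'
import numpy as np, cv2
from plant import arm, viewer, ticket
def cal(n):
    c=viewer.get_calibration(n); f=240/np.tan(np.radians(c["fov_y"])/2)
    K=np.array([[f,0,c["cx"]],[0,f,c["cy"]],[0,0,1.]]); R=cv2.Rodrigues(np.array(c["rvec"],float))[0]
    return K,np.array(c["dist_coeffs"],float),R,np.array(c["tvec"],float).ravel()
def ray(n,px):
    K,d,R,t=cal(n); u=cv2.undistortPoints(np.array(px,float).reshape(-1,1,2),K,d).reshape(-1,2)
    return -R.T@t, np.c_[u,np.ones(len(u))]@R
def plane(n,px,z):
    o,D=ray(n,px); return o+D*((z-o[2])/D[:,2])[:,None]
def proj(n,P):
    K,d,R,t=cal(n); return cv2.projectPoints(np.array(P,float).reshape(-1,3),cv2.Rodrigues(R)[0],t,K,d)[0].reshape(-1,2)
E
python3 - <<'E'
from h import *
for n in("scene","top"):
    cv2.imwrite(f"pics/{n}0.png",viewer.capture(n)); K,d,R,t=cal(n); print(n,K[0,0],-R.T@t,R[2],d)
s=arm.state();print(s, arm.tcp_to_tips)
E
```

```text
scene 510.3830231482086 [1.35589056 0.22428383 0.70638872] [-0.81809659 -0.21498606 -0.53338444] [-0.11107126  0.          0.          0.          0.        ]
top 513.2177568853627 [ 0.21929349 -0.01336926  1.30471572] [ 0.19126045  0.01039374 -0.98148429] [-0.05566028  0.          0.          0.          0.        ]
{'time': 0.1, 'qpos': array([-1.29370052e+00,  9.17996442e-02,  1.23174315e+00, -4.71654502e-06,
        1.81981263e+00, -5.66977438e-02]), 'joint_velocities': array([ 0.00022293, -0.00039191, -0.00276711,  0.00056531,  0.00135747,
        0.00063373]), 'tau': array([ 3.82759696e-03, -4.47856629e+01, -4.07569993e+01,  7.02051795e-02,
        2.83728854e-02, -1.16380966e-04]), 'ee_pos': array([ 0.1965141 , -0.56666706,  0.2436229 ]), 'tcp_rot': array([-3.13983245e+00, -9.53259197e-05,  3.33792308e-01]), 'wrist_force': array([0.14362333, 0.4099899 , 0.70605735]), 'ft_torque': array([ 0.05882594,  0.05284807, -0.06327214]), 'gripper_force': 0.0, 'gripper_width': 1.0018017724151829} 0.022
```

View pics/scene0.png

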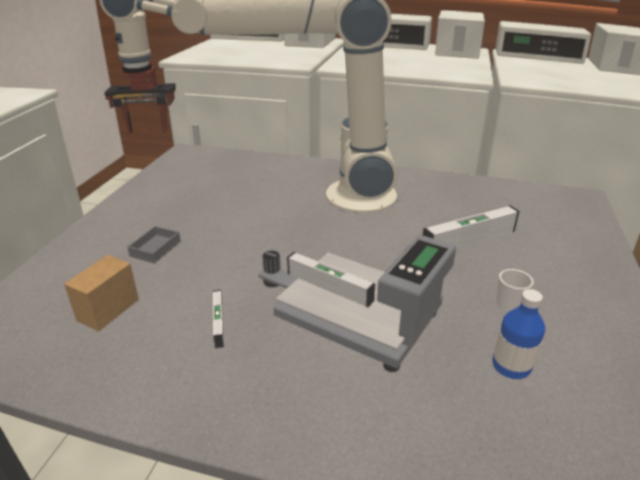

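View pics/top0.png

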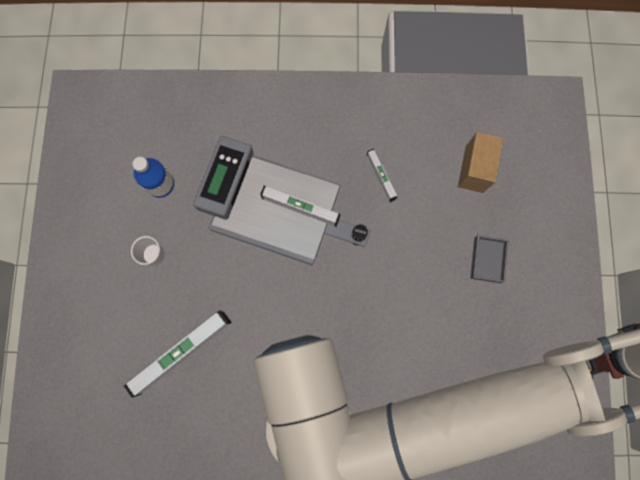

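The top view shows the scale at about (275,207) and the level on it from (262,192) to (338,220). The knob is at (360,233) and the display at (223,177). The large and small lookalikes lie off the scale. Next I'll zoom in and compute first positions.

```bash
python3 - <<'E'
from h import *
im=cv2.imread("pics/top0.png"); c=im[125:275,185:385]
cv2.imwrite("pics/crop0.png",cv2.resize(c,None,fx=4,fy=4,interpolation=cv2.INTER_CUBIC))
print("level ends",plane("top",[[262,192],[338,220]],.104).round(3))
print("knob",plane("top",[[360,233]],.076).round(3))
print("head",plane("top",[[223,177]],.19).round(3))
print("big",plane("top",[[128,390],[229,317]],.044).round(3))
print("cup,tray,box,bottle",plane("top",[[146,250],[489,259],[481,170],[150,180]],.03).round(3))
E
```

```text
level ends [[ 0.566  0.126  0.104]
 [ 0.499 -0.059  0.104]]
knob [[ 0.473 -0.114  0.076]]
head [[0.575 0.207 0.19 ]]
big [[0.086 0.438 0.044]
 [0.266 0.202 0.044]]
cup,tray,box,bottle [[ 0.43   0.425  0.03 ]
 [ 0.421 -0.444  0.03 ]
 [ 0.656 -0.434  0.03 ]
 [ 0.615  0.429  0.03 ]]
```

View pics/crop0.png

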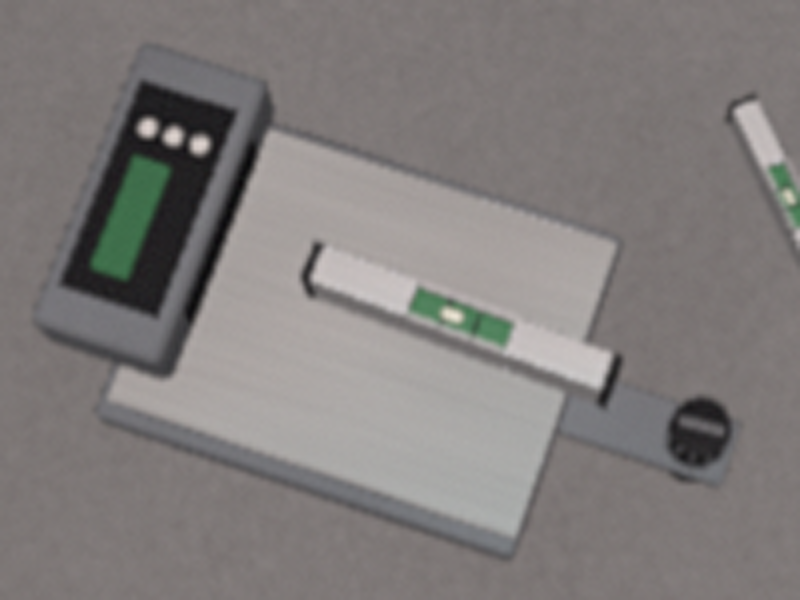

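```bash
python3 - <<'E'
from h import *
c=lambda L:np.array(L)/4.+[185-.4,125-.4]
deg=lambda v:np.degrees(np.arctan2(v[1],v[0]))
A=plane("top",c([[270,126]]),.062)[0];B=plane("top",c([[620,240]]),.057)[0];C=plane("top",c([[515,545]]),.057)[0]
print(A,B,C,"yaxis deg",deg(A-B),deg(B-C)+90,"w",np.linalg.norm(B-C))
k=plane("top",c([[702,425]]),.076)[0];print("knob",k)
a=np.radians(deg(A-B)); y=np.array([np.cos(a),np.sin(a)]);x=np.array([y[1],-y[0]])
m=(B+C)[:2]/2; print("mid foot edge rel knob: x,y",(m-k[:2])@x,(m-k[:2])@y)
L=plane("top",c([[315,271],[611,377],[414,302],[509,331],[453,314],[462,317]]),.103);print(L.round(4))
print("level deg",deg(L[0]-L[1]),"len",np.linalg.norm(L[0]-L[1]))
for p in L: print(((p[:2]-k[:2])@x).round(4),((p[:2]-k[:2])@y).round(4)-.225)
H=plane("top",c([[265,85],[178,372],[38,322],[148,45]]),.185);print(H.round(3))
for p in H: print(((p[:2]-k[:2])@x).round(4),((p[:2]-k[:2])@y).round(4)-.225)
E
```

```text
[0.67242642 0.16014628 0.062     ] [ 0.60153857 -0.06400027  0.057     ] [ 0.40566336 -0.00109658  0.057     ] yaxis deg 72.45009204774392 72.19601273516825 w 0.20572791237189297
knob [ 0.47882992 -0.11427771  0.076     ]
mid foot edge rel knob: x,y -0.0010262903167263123 0.08539453761500872
[[ 0.565   0.1231  0.103 ]
 [ 0.5017 -0.0574  0.103 ]
 [ 0.5464  0.0623  0.103 ]
 [ 0.5292  0.0044  0.103 ]
 [ 0.5393  0.0385  0.103 ]
 [ 0.5375  0.033   0.103 ]]
level deg 70.67806130397776 len 0.1912151877761965
0.0106 0.02730000000000002
0.0046 -0.1639
0.0112 -0.0363
0.0122 -0.09670000000000001
0.0116 -0.061100000000000015
0.0115 -0.06690000000000002
[[0.653 0.147 0.185]
 [0.481 0.189 0.185]
 [0.509 0.27  0.185]
 [0.676 0.216 0.185]]
0.0868 0.0764
-0.0889 0.06460000000000002
-0.0868 0.15030000000000002
0.0887 0.14969999999999997
```

>>> {"fn": "apply_moves", "kwargs": {
  "dp": [
    [0.028,-0.0235,0],
    [0.028,-0.0235,0],
    [0.028,-0.0235,0],
    [0.028,-0.0235,0],
    [0.028,-0.0235,0],
    [0.028,-0.0235,0],
    [0.028,-0.0235,0],
    [0.028,-0.0235,0],
    [0.028,-0.0235,0],
    [0.028,-0.0235,0],
    [0.028,-0.0235,0],
    [0.028,-0.0235,0],
    [0.028,-0.0235,0],
    [0.028,-0.0235,0],
    [0.028,-0.0235,0],
    [0.028,-0.0235,0],
    [0.028,-0.0235,0],
    [0,0,0],
    [0,0,0]
  ],
  "roll": [0,0,0,0,0,0,0,0,0,0,0,0,0,0,0,0,0,0,0],
  "hand": -1
}}

```text
time: 1.68
ee_pos: [0.5156, -0.032, 0.2437]
tcp_rot: [-3.141, 0.002, 0.337]
wrist_force: [0.4, -0.4, 0.2]
gripper_width: 1.003
gripper_force: 0.0
```

>>> {"fn": "apply_moves", "kwargs": {
  "dp": [
    [0,0,0],
    [0,0,0],
    [0,0,0],
    [0,0,0],
    [0,0,0],
    [0,0,0],
    [0,0,0],
    [0,0,0],
    [0,0,0],
    [0,0,0]
  ],
  "roll": [-6.6,-6.6,-6.6,-6.6,-6.6,-6.6,-6.6,-6.6,0,0]
}}

```text
time: 2.52
ee_pos: [0.515, -0.0347, 0.2446]
tcp_rot: [-3.142, 0.0, 1.25]
wrist_force: [-0.8, 0.4, -0.6]
gripper_width: 0.996
gripper_force: 0.0
```

>>> {"fn": "apply_moves", "kwargs": {
  "dp": [
    [0,0,0.03],
    [0,0,0.03],
    [0,0,0.03],
    [0,0,0.03],
    [0,0,0.02],
    [0,0,0.013],
    [0,0,0],
    [0,0,0]
  ],
  "roll": [0,0,0,0,0,0,0,0]
}}

```text
time: 3.18
ee_pos: [0.5153, -0.0338, 0.0919]
tcp_rot: [-3.141, 0.0, 1.253]
wrist_force: [-0.1, 0.2, 0.7]
gripper_width: 0.997
gripper_force: 0.0
```

>>> {"fn": "apply_moves", "kwargs": {
  "dp": [
    [0,0,0],
    [0,0,0],
    [0,0,0],
    [0,0,0],
    [0,0,0],
    [0,0,0],
    [0,0,0],
    [0,0,0],
    [0,0,0],
    [0,0,0]
  ],
  "roll": [0,0,0,0,0,0,0,0,0,0],
  "hand": 1,
  "squeeze": 10
}}

```text
time: 4.02
ee_pos: [0.5152, -0.0335, 0.0915]
tcp_rot: [-3.141, 0.0, 1.255]
wrist_force: [-0.8, -0.1, 0.8]
gripper_width: 0.284
gripper_force: 0.5
```

>>> {"fn": "apply_moves", "kwargs": {
  "dp": [
    [0,0,0],
    [0,0,0],
    [0,0,0]
  ],
  "roll": [0,0,0]
}}

```text
time: 4.27
ee_pos: [0.5154, -0.0335, 0.0916]
tcp_rot: [-3.141, 0.0, 1.255]
wrist_force: [-0.9, -0.5, 0.5]
gripper_width: 0.273
gripper_force: 9.9
```

```bash
python3 - <<'E'
from h import *
a=viewer.capture("top")[125:275,185:385]; b=viewer.capture("scene")[210:370,240:470]
z=lambda i:cv2.resize(i,(400,300),interpolation=cv2.INTER_CUBIC)
cv2.imwrite("pics/g.png",np.hstack([z(a),z(b)]))
E
```

```text
(no output)
```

View pics/g.png

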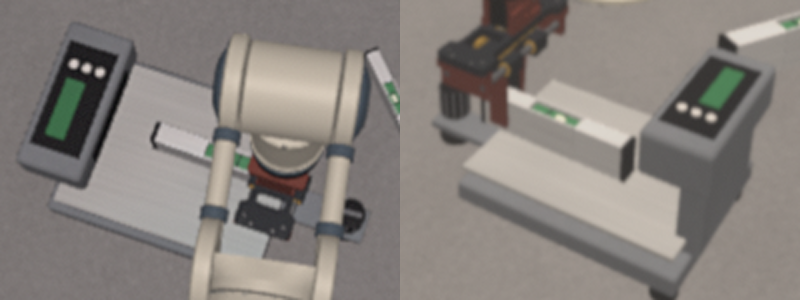

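The level is held by its rear part and its front points at the gap under the display. I'll slide it along tool x.

>>> {"fn": "apply_moves", "kwargs": {
  "dp": [
    [0.006,0,0],
    [0.006,0,0],
    [0.006,0,-0.0002],
    [0.006,0,0],
    [0.006,0,-0.0002],
    [0.006,0,0],
    [0.006,0,-0.0002],
    [0.006,0,0],
    [0.006,0,-0.0002],
    [0.006,0,0],
    [0.006,0,-0.0002],
    [0.006,0,0],
    [0.003,0,0],
    [0,0,0]
  ],
  "roll": [0,0,0,0,0,0,0,0,0,0,0,0,0,0]
}}

```text
time: 5.53
ee_pos: [0.5389, 0.039, 0.0926]
tcp_rot: [-3.141, -0.001, 1.256]
wrist_force: [0.6, 2.5, -1.3]
gripper_width: 0.272
gripper_force: 10.0
```

>>> {"fn": "apply_moves", "kwargs": {
  "dp": [
    [0.003,0,0],
    [0.003,0,0],
    [0.003,0,0],
    [0,0,0]
  ],
  "roll": [0,0,0,0]
}}

```text
time: 5.87
ee_pos: [0.5416, 0.0468, 0.0927]
tcp_rot: [3.142, -0.001, 1.255]
wrist_force: [0.4, 0.3, -0.6]
gripper_width: 0.277
gripper_force: 10.0
```

>>> {"fn": "apply_moves", "kwargs": {
  "dp": [
    [0.002,0,0],
    [0.002,0,0],
    [0.002,0,0],
    [0,0,0]
  ],
  "roll": [0,0,0,0]
}}

```text
time: 6.2
ee_pos: [0.5435, 0.0524, 0.0927]
tcp_rot: [3.142, -0.0, 1.256]
wrist_force: [-0.2, -0.6, -0.5]
gripper_width: 0.277
gripper_force: 10.0
```

>>> {"fn": "apply_moves", "kwargs": {
  "dp": [
    [0.002,0,0],
    [0.002,0,0],
    [0,0,0]
  ],
  "roll": [0,0,0]
}}

```text
time: 6.45
ee_pos: [0.5447, 0.0562, 0.0927]
tcp_rot: [3.142, -0.0, 1.255]
wrist_force: [-0.1, -0.9, -0.8]
gripper_width: 0.274
gripper_force: 10.0
```

>>> {"fn": "apply_moves", "kwargs": {
  "dp": [
    [0.002,0,0],
    [0.002,0,0],
    [0,0,0]
  ],
  "roll": [0,0,0]
}}

```text
time: 6.7
ee_pos: [0.5459, 0.0601, 0.0927]
tcp_rot: [3.142, -0.0, 1.256]
wrist_force: [-0.3, -0.9, -0.4]
gripper_width: 0.268
gripper_force: 10.0
```

>>> {"fn": "apply_moves", "kwargs": {
  "dp": [
    [0.002,0,0],
    [0.002,0,0],
    [0,0,0]
  ],
  "roll": [0,0,0]
}}

```text
time: 6.95
ee_pos: [0.5468, 0.0622, 0.0926]
tcp_rot: [-3.142, 0.003, 1.254]
wrist_force: [-2.4, -6.4, 0.3]
gripper_width: 0.27
gripper_force: 10.0
```

>>> {"fn": "apply_moves", "kwargs": {
  "dp": [
    [0.002,0,0],
    [0.002,0,0],
    [0,0,0]
  ],
  "roll": [0,0,0]
}}

```text
time: 7.2
ee_pos: [0.5477, 0.0646, 0.0925]
tcp_rot: [-3.141, 0.006, 1.253]
wrist_force: [-3.7, -11.7, 1.1]
gripper_width: 0.272
gripper_force: 10.0
```

>>> {"fn": "apply_moves", "kwargs": {
  "dp": [
    [0.002,0,0],
    [0.002,0,0],
    [0,0,0]
  ],
  "roll": [0,0,0]
}}

```text
time: 7.45
ee_pos: [0.549, 0.0682, 0.0924]
tcp_rot: [-3.141, 0.006, 1.253]
wrist_force: [-3.4, -12.1, 0.6]
gripper_width: 0.27
gripper_force: 10.0
```

>>> {"fn": "apply_moves", "kwargs": {
  "dp": [
    [0,0,0],
    [0,0,0],
    [0,0,0],
    [0,0,0],
    [0,0,0],
    [0,0,0],
    [0,0,0],
    [0,0,0]
  ],
  "roll": [0,0,0,0,0,0,0,0],
  "hand": -1
}}

```text
time: 8.12
ee_pos: [0.5495, 0.0712, 0.0926]
tcp_rot: [-3.142, -0.0, 1.255]
wrist_force: [0.4, -0.0, -1.3]
gripper_width: 0.844
gripper_force: 0.0
```

>>> {"fn": "apply_moves", "kwargs": {
  "dp": [
    [0,0,-0.02],
    [0,0,-0.03],
    [0,0,-0.03],
    [0,0,-0.03],
    [-0.03,0,0],
    [-0.04,0,0],
    [-0.04,0,0],
    [-0.04,0,0],
    [-0.04,0,0],
    [0,0,0],
    [0,0,0]
  ],
  "roll": [0,0,0,0,0,0,0,0,0,0,0]
}}

```text
time: 9.03
ee_pos: [0.4901, -0.1113, 0.2028]
tcp_rot: [3.141, -0.0, 1.251]
wrist_force: [0.3, 0.8, 0.0]
gripper_width: 1.002
gripper_force: 0.0
```

```bash
python3 - <<'E'
from h import *
a=viewer.capture("top"); b=viewer.capture("scene"); cv2.imwrite("pics/t1.png",a);cv2.imwrite("pics/s1.png",b)
z=lambda i:cv2.resize(i,(400,300),interpolation=cv2.INTER_CUBIC)
cv2.imwrite("pics/r.png",np.vstack([np.hstack([z(a[125:275,185:385]),z(b[230:350,260:420])]),np.hstack([z(a[155:215,215:295]),z(b[260:320,300:380])])]))
E
```

```text
(no output)
```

View pics/r.png

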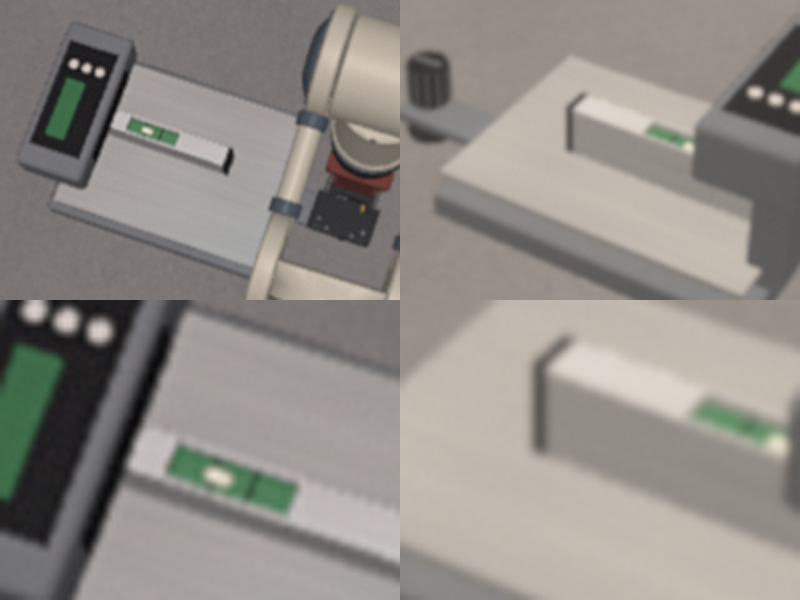

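The level's front is under the display and the vial is fully visible in the top view, with its green ends near (249,186) and (274,195). The bubble is off centre towards the display. I'll measure it along the vial axis.

```bash
cat > bub.py <<'E'
from h import *
def bubble(im,show=False):
    x0,y0,S=240,174,8
    r=im[y0:208,x0:286].astype(np.float32); b,g,rd=[r[...,i] for i in range(3)]
    gm=(g-(b+rd)/2)
    m=(gm>20).astype(np.uint8); n,l,st,_=cv2.connectedComponentsWithStats(cv2.morphologyEx(m,cv2.MORPH_CLOSE,np.ones((5,5),np.uint8)))
    k=1+np.argmax(st[1:,4]); v,u=np.nonzero(l==k); P=np.c_[u,v]+np.array([x0,y0])
    W=plane("top",P,.102)[:,:2]; c=W.mean(0); d=np.linalg.svd(W-c)[2][0]; d*=np.sign(d[1])
    s=np.arange(-.045,.0451,.0005); q=np.array([-d[1],d[0]])
    def prof(ch,o): 
        p=np.array([[*(c+d*t+q*o),.102] for t in s]); uv=proj("top",p).astype(np.float32)
        return cv2.remap(ch,uv[:,0]-x0,uv[:,1]-y0,cv2.INTER_CUBIC,borderMode=cv2.BORDER_REPLICATE).ravel()
    # vial ends from the greenness off the centre line, on both sides
    G=sum(prof(gm,o) for o in(-.006,.006))/2; h=G[60:121].mean()/2; i=np.nonzero(G>h)[0]
    e=[np.interp(h,[G[i[0]-1],G[i[0]]],[s[i[0]-1],s[i[0]]]),np.interp(-h,[-G[i[-1]],-G[i[-1]+1]],[s[i[-1]],s[i[-1]+1]])]
    R=sum(prof(rd,o) for o in(-.002,0,.002))/3; k=(s>e[0]+.008)&(s<e[1]-.008)
    base=np.median(R[k]); w=np.where(k,np.clip(R-base-.3*(R[k].max()-base),0,None),0); bc=(w*s).sum()/w.sum()
    if show: print((R[::4]).round(0),(G[::4]).round(0))
    return (bc-np.mean(e))*1e3,e,c,np.degrees(np.arctan2(d[1],d[0]))
if __name__=="__main__":
    import sys
    ims=[viewer.capture("top") for _ in range(4)]
    r=[bubble(i) for i in ims]; print("bubble mm",np.round([x[0] for x in r],2),"vial len",np.ptp(r[0][1])*1e3,"centre",r[0][2]+0,"deg",r[0][3]); print(arm.state()["qpos"].round(2))
    if len(sys.argv)>1: bubble(np.mean(ims,0),True)
E
python3 bub.py 1
python3 -c "
from bub import *
r=bubble(cv2.imread('pics/top0.png')) if 0 else None"
```

```text
bubble mm [7.08 7.01 6.96 7.04] vial len 62.70299566765693 centre [0.56977439 0.12950536] deg 71.353519842129
[-0.28 -0.18  1.56  0.    1.75  0.03]
[192. 192. 192. 192. 195. 194. 168. 116.  83.  76.  78.  79.  80.  80.
  81.  79.  72.  62.  68.  76.  78.  86. 122. 170. 201. 208. 211. 214.
 197. 154. 103.  79.  77.  79.  79.  78.  72.  72. 108. 163. 194. 198.
 196. 194. 195. 197.] [-3. -3. -3. -4. -4. -4.  4. 20. 32. 33. 33. 34. 34. 33. 34. 34. 28. 21.
 27. 34. 36. 35. 34. 31. 28. 26. 22. 17. 22. 32. 35. 35. 34. 34. 35. 35.
 35. 30. 15.  0. -4. -3. -3. -3. -3. -3.]
```

>>> {"fn": "apply_moves", "kwargs": {
  "dp": [
    [-0.0064,-0.0098,0],
    [0,0,0],
    [0,0,0],
    [0,0,0],
    [0,0,0],
    [0,0,0],
    [0,0,0],
    [0,0,0],
    [0,0,0],
    [0,0,0]
  ],
  "roll": [0,-6.5,-6.5,-6.5,-6.5,-6.5,-6.5,-6.5,0,0]
}}

```text
time: 10.17
ee_pos: [0.4795, -0.1118, 0.2026]
tcp_rot: [-3.142, -0.0, 2.048]
wrist_force: [-0.1, 0.0, -0.3]
gripper_width: 1.006
gripper_force: 0.0
```

```bash
python3 - <<'E'
from h import *
im=cv2.imread("pics/scene0.png")
r=im[240:295,255:300].max(2); m=(r<62).astype(np.uint8)
n,l,st,ce=cv2.connectedComponentsWithStats(m); print(st[1:]+[255,240,0,0,0],proj("scene",[[.4788,-.1143,.076],[.4788,-.1143,.036]]))
E
```

```text
[[264 255  10  17  59]
 [275 258   2   2   3]
 [266 283   8   3  14]] [[271.46275321 254.83467398]
 [272.32939733 269.56272187]]
```

>>> {"fn": "apply_moves", "kwargs": {
  "dp": [
    [-0.0019,-0.0017,0.03],
    [0,0,0.03],
    [0,0,0.03],
    [0,0,0.03],
    [0,0,0.016],
    [0,0,0],
    [0,0,0]
  ],
  "roll": [0,0,0,0,0,0,0]
}}

```text
time: 10.75
ee_pos: [0.4782, -0.1146, 0.0661]
tcp_rot: [-3.14, -0.001, 2.048]
wrist_force: [-1.2, -0.4, 0.2]
gripper_width: 1.002
gripper_force: 0.0
```

>>> {"fn": "apply_moves", "kwargs": {
  "dp": [
    [0,0,0],
    [0,0,0],
    [0,0,0],
    [0,0,0],
    [0,0,0],
    [0,0,0],
    [0,0,0],
    [0,0,0],
    [0,0,0],
    [0,0,0]
  ],
  "roll": [0,0,0,0,0,0,0,0,0,0],
  "hand": 1,
  "squeeze": 20
}}

```text
time: 11.58
ee_pos: [0.4776, -0.1157, 0.0667]
tcp_rot: [-3.139, -0.0, 2.049]
wrist_force: [-5.7, -1.8, 3.0]
gripper_width: 0.43
gripper_force: 20.0
```

>>> {"fn": "apply_moves", "kwargs": {
  "dp": [
    [0,-0.001,0],
    [0,0,0],
    [0,0,0],
    [0,0,0],
    [0,0,0],
    [0,0,0],
    [0,0,0],
    [0,0,0],
    [0,0,0],
    [0,0,0],
    [0,0,0],
    [0,0,0],
    [0,0,0],
    [0,0,0]
  ],
  "roll": [0,5,5,5,5,5,5,5,5,5,5,5,5,0]
}}

```text
time: 12.75
ee_pos: [0.4771, -0.1157, 0.0667]
tcp_rot: [-3.14, 0.001, 0.999]
wrist_force: [-4.7, -0.9, 3.1]
gripper_width: 0.425
gripper_force: 20.0
```

>>> {"fn": "apply_moves", "kwargs": {
  "dp": [
    [0,0,0],
    [0,0,0],
    [0,0,0],
    [0,0,0],
    [0,0,0],
    [0,0,0],
    [0,0,0],
    [0,0,0]
  ],
  "roll": [0,0,0,0,0,0,0,0]
}}

```text
time: 13.42
ee_pos: [0.4772, -0.1157, 0.0667]
tcp_rot: [-3.14, 0.001, 1.005]
wrist_force: [-5.3, -1.5, 4.2]
gripper_width: 0.43
gripper_force: 20.0
```

```bash
python3 bub.py
```

```text
bubble mm [1.88 1.87 1.9  1.87] vial len 62.49227039311986 centre [0.56990874 0.12947235] deg 71.57206463513094
[-0.31 -0.17  1.8  -0.    1.51  0.26]
```

>>> {"fn": "apply_moves", "kwargs": {
  "dp": [
    [0,0,0],
    [0,0,0],
    [0,0,0],
    [0,0,0],
    [0,0,0],
    [0,0,0],
    [0,0,0],
    [0,0,0],
    [0,0,0],
    [0,0,0],
    [0,0,0],
    [0,0,0],
    [0,0,0]
  ],
  "roll": [4.5,4.5,4.5,4.5,4.5,0,0,0,0,0,0,0,0]
}}

```text
time: 14.7
ee_pos: [0.4771, -0.1156, 0.0666]
tcp_rot: [-3.141, 0.001, 0.612]
wrist_force: [-5.9, 0.3, 3.5]
gripper_width: 0.427
gripper_force: 20.0
```

```bash
python3 bub.py 1
```

```text
bubble mm [0.54 0.51 0.51 0.48] vial len 62.34257065620273 centre [0.56999852 0.12963941] deg 72.07173740856983
[-0.31 -0.17  1.8  -0.    1.51  0.65]
[193. 192. 192. 192. 195. 197. 182. 134.  90.  76.  78.  80.  80.  80.
  81.  81.  74.  60.  74. 120. 171. 201. 211. 214. 208. 188. 146.  92.
  67.  72.  78.  79.  78.  78.  78.  77.  73.  70. 100. 158. 196. 200.
 197. 196. 195. 197.] [-3. -3. -3. -3. -4. -4.  1. 16. 31. 35. 36. 34. 34. 34. 35. 34. 30. 25.
 26. 31. 30. 28. 27. 28. 30. 32. 31. 25. 26. 32. 34. 33. 33. 33. 33. 33.
 35. 31. 17.  1. -4. -4. -3. -4. -3. -3.]
```

>>> {"fn": "apply_moves", "kwargs": {
  "dp": [
    [0,0,0],
    [0,0,0],
    [0,0,0],
    [0,0,0],
    [0,0,0],
    [0,0,0],
    [0,0,0],
    [0,0,0]
  ],
  "roll": [3,2,0,0,0,0,0,0]
}}

```text
time: 15.57
ee_pos: [0.4771, -0.1156, 0.0667]
tcp_rot: [-3.141, 0.001, 0.525]
wrist_force: [-5.5, -0.1, 3.4]
gripper_width: 0.429
gripper_force: 20.0
```

>>> {"fn": "apply_moves", "kwargs": {
  "dp": [
    [0,0,0],
    [0,0,0],
    [0,0,0],
    [0,0,0],
    [0,0,0],
    [0,0,0],
    [0,0,-0.01],
    [0,0,-0.03],
    [0,0,-0.04],
    [0,0,-0.04],
    [0,0,-0.03],
    [0,0,0],
    [0,0,0]
  ],
  "roll": [0,0,0,0,0,0,0,0,0,0,0,0,0],
  "hand": -1
}}

```text
time: 16.65
ee_pos: [0.4787, -0.1158, 0.2199]
tcp_rot: [3.137, -0.004, 0.522]
wrist_force: [0.2, 0.6, -0.6]
gripper_width: 1.0
gripper_force: 0.0
```

```bash
python3 bub.py; python3 -c "
from h import *
print(arm.state()['tcp_rot'],arm.state()['ee_pos'])"
```

```text
bubble mm [0.12 0.16 0.13 0.14] vial len 62.27970515617176 centre [0.57002337 0.12957243] deg 72.14595845399553
[-0.31 -0.2   1.57  0.    1.78  0.74]
[-3.13921173e+00  2.16245711e-03  5.22335495e-01] [ 0.47713667 -0.11532537  0.21477688]
```

>>> {"fn": "apply_moves", "kwargs": {
  "dp": [
    [0.0276,-0.0221,0],
    [0.0276,-0.0221,0],
    [0.0276,-0.0221,0],
    [0.0276,-0.0221,0],
    [0.0276,-0.0221,0],
    [0.0278,-0.0219,0],
    [0,0,0],
    [0,0,0],
    [0,0,0],
    [0,0,0],
    [0,0,0],
    [0,0,0],
    [0,0,0],
    [0,0,0]
  ],
  "roll": [0,0,0,0,0,0,-6,-6,-6,-6,-6,-6,-6,0],
  "hand": 1,
  "squeeze": 20
}}

```text
time: 18.02
ee_pos: [0.5548, 0.0819, 0.2148]
tcp_rot: [-3.139, 0.001, 1.259]
wrist_force: [0.7, -0.0, -0.3]
gripper_width: 0.007
gripper_force: 0.0
```

>>> {"fn": "apply_moves", "kwargs": {
  "dp": [
    [0,0,0.03],
    [0,0,0.03],
    [0,0,0.01],
    [0,0,0],
    [0,0,0]
  ],
  "roll": [0,0,0,0,0]
}}

```text
time: 18.43
ee_pos: [0.555, 0.0819, 0.1462]
tcp_rot: [-3.14, 0.001, 1.254]
wrist_force: [0.3, 0.5, 1.0]
gripper_width: 0.007
gripper_force: 0.0
```

>>> {"fn": "apply_moves", "kwargs": {
  "dp": [
    [0,0,0.006],
    [0,0,0.005],
    [0,0,0.004],
    [0,0,0.001],
    [0,0,0],
    [0,0,0]
  ],
  "roll": [0,0,0,0,0,0]
}}

```text
time: 18.93
ee_pos: [0.5555, 0.0819, 0.1309]
tcp_rot: [3.141, -0.0, 1.255]
wrist_force: [0.4, 0.2, -0.1]
gripper_width: 0.004
gripper_force: 0.0
```

>>> {"fn": "apply_moves", "kwargs": {
  "dp": [
    [0,0,0.001],
    [0,0,0.001],
    [0,0,0.001],
    [0,0,0],
    [0,0,0]
  ],
  "roll": [0,0,0,0,0]
}}

```text
time: 19.35
ee_pos: [0.5554, 0.082, 0.1276]
tcp_rot: [-3.141, 0.0, 1.255]
wrist_force: [-0.1, -0.2, -0.5]
gripper_width: 0.004
gripper_force: 0.0
```

>>> {"fn": "apply_moves", "kwargs": {
  "dp": [
    [0,0,0.001],
    [0,0,0.001],
    [0,0,0],
    [0,0,0]
  ],
  "roll": [0,0,0,0]
}}

```text
time: 19.68
ee_pos: [0.5555, 0.082, 0.126]
tcp_rot: [3.141, -0.0, 1.255]
wrist_force: [-0.4, 0.2, 2.2]
gripper_width: 0.002
gripper_force: 1.2
```

Contact. 1 mm of descent adds roughly 2–3 N, so I'll go down another 4 mm.

>>> {"fn": "apply_moves", "kwargs": {
  "dp": [
    [0,0,0.001],
    [0,0,0.001],
    [0,0,0],
    [0,0,0]
  ],
  "roll": [0,0,0,0]
}}

```text
time: 20.02
ee_pos: [0.5556, 0.082, 0.1246]
tcp_rot: [3.141, -0.0, 1.255]
wrist_force: [-1.1, -0.5, 6.3]
gripper_width: 0.003
gripper_force: 3.0
```

>>> {"fn": "apply_moves", "kwargs": {
  "dp": [
    [0,0,0.001],
    [0,0,0.001],
    [0,0,0],
    [0,0,0],
    [0,0,0],
    [0,0,0]
  ],
  "roll": [0,0,0,0,0,0]
}}

```text
time: 20.52
ee_pos: [0.5557, 0.0819, 0.1235]
tcp_rot: [3.14, -0.001, 1.255]
wrist_force: [-2.4, -0.6, 9.3]
gripper_width: -0.002
gripper_force: 4.7
```

```bash
python3 bub.py
```

```text
return _methods._mean(a, axis=axis, dtype=dtype,
  ret = ret.dtype.type(ret / rcount)
Traceback (most recent call last):
  File "bub.py", line 23, in <module>
    r=[bubble(i) for i in ims]; print("bubble mm",np.round([x[0] for x in r],2),"vial len",np.ptp(r[0][1])*1e3,"centre",r[0][2]+0,"deg",r[0][3]); print(arm.state()["qpos"].round(2))
       ~~~~~~^^^
  File "bub.py", line 17, in bubble
    base=np.median(R[k]); w=np.where(k,np.clip(R-base-.3*(R[k].max()-base),0,None),0); bc=(w*s).sum()/w.sum()
                                                          ~~~~~~~~^^
ValueError: zero-size array to reduction operation maximum which has no identity
```

>>> {"fn": "apply_moves", "kwargs": {
  "dp": [
    [0,0,0.001],
    [0,0,0],
    [0,0,0],
    [0,0,0],
    [0,0,0],
    [0,0,0],
    [0,0,0],
    [0,0,0]
  ],
  "roll": [0,0,0,0,0,0,0,0]
}}

```text
time: 21.38
ee_pos: [0.5558, 0.0819, 0.123]
tcp_rot: [3.139, -0.001, 1.255]
wrist_force: [-3.3, -0.5, 10.4]
gripper_width: 0.006
gripper_force: 5.5
```

```bash
python3 - <<'E'
from h import *
a=viewer.capture("top"); b=viewer.capture("scene")
z=lambda i:cv2.resize(i,(400,300),interpolation=cv2.INTER_CUBIC)
cv2.imwrite("pics/p.png",np.hstack([z(a[125:275,185:385]),z(b[230:350,290:450])]))
E
```

```text
(no output)
```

View pics/p.png

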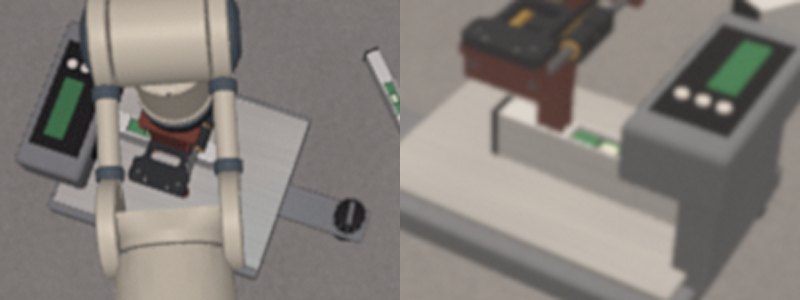

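The fingers press on the solid part behind the vial, and the level sits in the gap with the bubble mid-vial. I'll relieve the small sideways load first.

>>> {"fn": "apply_moves", "kwargs": {
  "dp": [
    [0,-0.0005,0],
    [0,-0.0005,0],
    [0,0,0],
    [0,0,0],
    [0,0,0],
    [0,0,0]
  ],
  "roll": [0,0,0,0,0,0]
}}

```text
time: 21.98
ee_pos: [0.5555, 0.082, 0.1232]
tcp_rot: [3.138, -0.001, 1.255]
wrist_force: [-2.0, -2.2, 10.6]
gripper_width: 0.007
gripper_force: 5.2
```

>>> {"fn": "apply_moves", "kwargs": {
  "dp": [
    [-0.0003,-0.0005,0],
    [0,-0.0005,0],
    [0,0,0.0005],
    [0,0,0],
    [0,0,0],
    [0,0,0],
    [0,0,0],
    [0,0,0]
  ],
  "roll": [0,0,0,0,0,0,0,0]
}}

```text
time: 22.65
ee_pos: [0.5554, 0.082, 0.1233]
tcp_rot: [3.135, -0.002, 1.255]
wrist_force: [1.9, -1.6, 9.9]
gripper_width: 0.006
gripper_force: 5.3
```

```bash
python3 -c "
from h import *
s=arm.state();print(s['wrist_force'],s['time']);print(ticket.close_job())"
```

```text
[ 1.93111072 -1.57620705  9.86464942] 22.65
the job is handed in; nothing more can be done
None
```

I handed the job in at 22.65 s while pressing about 10 N. The level is home against the back plate and the bubble was about 0.1 mm off centre at its last measurement, taken before pressing because the arm then hid the vial from the top camera. The verdict was not shown.

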